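Bring an instrument cassette to the inspection mirror

TASK

Push the steel instrument cassette along the rollers, without lifting it, until its front end rests against the two blue posts of the bay. Then swing the spring-loaded mirror (its lever has a black knob for this) until the camera sees the cassette's red dot in the mirror (the yellow pointer, which shows the camera's reflected line of sight, then points straight at the dot), and finish while still holding the mirror there: it swings back if let go. Leave everything else on the table where it stands.

Things in the scene. Friction and masses are not known exactly. Their poses are not given: they have to be found in the camera images.
- station: Fixed aluminium roller lane into an open bay. Origin on the table under the lane's centre line at the stop plane; +y runs along the lane into the bay, +x across, z up. Free rollers (20 mm thick, 100 mm long), tops 45 mm above the table, y = -8 to -330 mm. Side guides 103 mm apart inside, tops 65 mm; white cheeks raise them to 87 mm over the last 112 mm. Lane open above and at the loading end (-y).
- bay_stop (a point): Middle of the bay's stop plane, at the height the dot has when the cassette is home: y = 0, x = 0, 75 mm above the table in the station frame. Either side stands a blue stop post (20 mm wide, top 87 mm) with its face at y = 0; the 65 mm gap between them is for looking through.
- cassette: Loose steel box on the rollers, 94 mm (x) x 100 mm (y) x 55 mm high, 0.3 to 0.5 kg, perforated lid. Origin at the centre of its underside; its +y end leads and carries the red dot. Starts on the lane, parallel to the station's axes, with its leading end 100 to 200 mm short of the stop.
- cassette_dot (a point): Centre of the red dot (16 mm across, white rim) on the cassette's +y end face: 50 mm ahead of the cassette's origin and 30 mm above its underside.
- mirror_stand: Fixed grey foot carrying the mirror's swivel post and, 175 mm from it, a small black camera on a brass post (top 100 mm). Stands 175 to 205 mm beyond the stop plane, turned differently each time. Origin on the table on the vertical swivel axis; z up. The camera lies at -30 deg from its x axis (counter-clockwise positive from above) and looks level at the swivel axis.
- camera_lens (a point): Front of the camera's lens, 137 mm from the swivel axis, 80 mm above the table. The camera looks from here straight at the swivel axis.
- mirror: Round upright mirror, 58 mm, centre on the swivel axis 82 mm up. Origin on the table on that axis; +x is the reflecting side's normal, z up. Swivels about the vertical, clockwise from above, 0 (parked at a stop, normal at -20 deg in the stand frame) to 1.2 rad. A spring drives it back to the stop (1 to 2 N at the knob). Right when its normal bisects the directions to lens and dot (0.4 to 1.0 rad).
- mirror_knob (a point): Grip point of the upright black knob, 18 mm diameter, 126 to 176 mm above the table, on the end of a brass lever (top 126 mm) above the mirror. This point is 155 mm above the table, 110 mm from the swivel axis, at +140 deg (counter-clockwise from above) from the mirror's normal, and turns with the mirror. Free all round above the lever.
- pointer: Flat yellow pointer, 112 mm long, 46 mm above the table, geared two to one to the mirror on the same axis, so that it always lies under the camera's line of sight as reflected. Origin on the table on the swivel axis; +x along the reflected sight. Parked it points to -10 deg in the stand frame; it turns clockwise 2 rad per rad of the mirror. Only the mirror's turning moves it.
- polish_red: Bystander, to be left alone: small red nail-polish bottle, 32 mm wide, 72 mm high. Origin at the centre of its underside.
- polish_pink: Bystander, to be left alone: small pink nail-polish bottle, 32 mm wide, 72 mm high. Origin at the centre of its underside.
- polish_nude: Bystander, to be left alone: small beige nail-polish bottle, 32 mm wide, 72 mm high. Origin at the centre of its underside.
- cream_jar: Bystander, to be left alone: white cream jar with brass lid, 60 mm wide, 45 mm high. Origin at the centre of its underside.
- bangle: Bystander, to be left alone: brass bangle, 66 mm across, lying flat. Origin at the centre of its underside.
- spare_cassette: Bystander, to be left alone: blue instrument cassette, 94 x 100 x 55 mm, standing on the table. Origin at the centre of its underside.
- pusher: Bystander, to be left alone: steel cuticle pusher, 10 mm thick, about 120 mm long, lying on the table. Origin at the centre of its underside.
Things that resemble listed ones, but are neither listed nor needed, are in the scene too. What is shaped like the cassette but turquoise is not meant.

How it is judged (in metres and radians):
On the way, in this order (a step that is already met when the one before it is completed fails the run):
1. the cassette is home against the bay's posts (y of cassette_dot in the frame of station between -0.007 and 0.004 m and x of cassette_dot in the frame of station between -0.009 and 0.009 m and z of cassette_dot in the frame of station between 0.069 and 0.081 m and angle between cassette's own z axis and vertical below 0.06 rad and linear speed of cassette below 0.02 m/s), for 0.2 s.
2. the mirror is held so that the camera sees the red dot (all of step 1 and y of cassette_dot in the frame of pointer between -0.016 and 0.016 m and x of cassette_dot in the frame of pointer above 0.1 m and angular speed of mirror below 0.08 rad/s and contact force between any of the fingers, the arm and mirror above 0.4 N), for 0.3 s.
At the end, for the whole second after the job is handed in: The cassette stands level and at rest on the rollers with its front end against the posts (within 7 mm), and the robot holds the mirror still (contact above 0.4 N) with the reflected line of sight passing within 16 mm of the centre of the red dot (all of step 2); the arm keeps its last pose, push and grip.
It fails at once if the cassette is lifted off the rollers or tipped (z of cassette in the frame of station above 0.06 m or angle between cassette's own z axis and vertical above 0.3 rad).
It fails at once if one of the other things on the table is disturbed (distance of any of polish_red, polish_pink, polish_nude, cream_jar, bangle, spare_cassette, pusher from where it was at the start of the episode above 0.03 m).
It also fails if it takes over 58 s, if anything falls off the work surface, if the arm or the gripper's body presses on something with over 40 N, if the wrist force passes 120 N, or if a joint passes its speed limit or range.

ROBOT

A 6-joint arm with a two-finger parallel gripper is mounted at the origin on the work surface. World frame = base frame: x ahead of the robot, y to its left, z up, the work surface at z = 0. Lengths are in m, angles in degrees, forces in N, time in s.
With the tool pointing down it reaches from about 0.375 to 0.9 m from the base axis. Payload 3.1 kg.
Tool frame: the origin (TCP) lies midway between the tips of the shut fingers; the grasp point (between the pads) lies 19 mm behind it; z points along the fingers, y is the direction in which the jaws open and shut (so a half turn about z gives the same grasp; the last joint's range is limited). The gripper opens to 87 mm and grips with 3 to 60 N. Pads are 19 mm wide; open, the fingers measure 117 mm over their backs; the gripper's body (75 mm by 190 mm) begins 51 mm behind the grasp point.
Start: joints at [-82.878, 30.224, 82.088, -0, 67.689, -10.227], TCP at [0.186, -0.597, 0.223] pointing down, gripper open.
Joint ranges: [-176.69, 176.69], [-43.24, 126.21], [12.49, 139.97], [-82, 262], [0, 151.66], [-163.58, 163.58]. Speed limits (degrees/s): [159.86, 159.86, 180, 180, 180, 180].

INTERFACE

Orientations are given as a 3x3 rotation matrix whose columns are the frame's x, y, z axes.
In Python, from rig import status, vision, bot, models gives the robot as it stands.
- The arm moves only by the tool send_rows, never from a script. Its argument "moves" is a list of rows, each a list of 7 numbers: the shift along the tool's x, y, z in units of 25 mm (1.0 is 25 mm), then the turn, a rotation vector about the tool's x, y, z in units of 10 degrees (1.0 is 10 degrees), then the closure, from -1 (fully open) to 1 (shut), so that 0 is half open. In form: [[dx, dy, dz, rx, ry, rz, hand], ...]. A call has 1 to 12 rows; each row shifts and turns the commanded pose from where the row before left it, along the tool's axes as they then stand; what a row does not reach is not made up. A row lasts 1/8 s, in which the tool goes at most 62.5 mm and 10.7 degrees, less where a joint would pass 70% of its speed; a pose out of reach is approached as far as the arm can. A call is refused whole if a number of a shift passes 1 or a number of a turn 1, either way. A call with a gripper value outside its range is refused whole. The fingers move at their own pace and stop on an object; the grip force is fixed at half the most. Time passes only in rows, so rows that do not move let the fingers close. It gives the time, the measured TCP pose, the force and the opening at its end, in the units of the state.
- status.read_state(): the state, without advancing time (a new reading comes with each control period).
- vision.capture(name): name is "scene" or "top"; returns a dict with "img" (480x640x3 uint8, red, green, blue), "depth" (480x640 float32, m along the optical axis (not along the pixel's ray), 0 where there is no reading), "fx", "fy", "cx", "cy" (pixels), "pose" (4x4, takes a point from camera to world coordinates). Camera axes: x right, y up, looking along -z (the intrinsics and any distortion apply to the point x, -y, -z); pixel columns grow to the right and rows downward; lengths in m; the calibration is good to about 2 mm. A picture is of the moment at which its call begins.
- bot.hand_in(): hands the job in, once; it reports no verdict.
Trained networks look in the newest picture that a camera, given by its name, has taken for a name from the list of things; names that differ only in an ending like _2 or _b are one class to them, and where a whole thing is asked for, a point or a joint stands for the part that bears it (a point fixed in the world has none). Each returns a list of dicts, best first, with "confidence" (0 to 1); they miss things now and then, are a little off and sometimes report something else, mostly with a low value. They report only what shows in the picture. A call takes as long as a camera call. They do not tell look-alikes from the thing itself.
- models.masks_of(camera, name): "mask" (480x640 bool, what is visible of it) and "extent" ([left, top, right, bottom] in pixels, round what is visible of it).
- models.landmark_of(camera, name): "point" ([column, row] in pixels: a listed point, or the origin of a listed thing).
The state is a dict: "time_s": time; "joint_positions": joint angles; "qvel": joint speeds; "tau": joint torques, N m; "position": TCP position; "tcp_rot": TCP orientation; "force": force on the tool from outside, world axes, zero at the start; "moment": the same for the moment, N m; "opening": opening from 0.0 (shut) to 1.0 (fully open).
Only numpy, scipy, OpenCV 4.12 (cv2) and the standard library are available. Lean on these libraries where they do the work, as an engineer would, in place of code of your own. Each camera call takes 0.05 s, during which the arm holds its last target.

## Working session

There is one attempt and no reset: what is moved stays moved. The work goes in short steps, Python scripts to look and compute and a tool call to move; the robot and the scene stay as the last step left them, time stands still between calls to the robot, and variables do not carry over. Pictures are saved under pics/ and viewed, and the job is handed in when it is done.

Besides the shell and the picture viewer there is one more tool, called after "Emit:" as name(argument=value, ...), one argument or row to a line, values as JSON. send_rows: Moves the arm, as the interface text tells. Its arguments: {"type":"object","properties":{"moves":{"type":"array"}},"required":["moves"]}

```bash
mkdir -p pics; ls
python3 - <<'E'
from rig import status, vision, bot, models
import cv2,numpy as np
s=status.read_state(); print(s)
for n in ("scene","top"):
    c=vision.capture(n); cv2.imwrite(f"pics/{n}0.png",c["img"][:,:,::-1]); print(n,c["fx"],c["fy"],c["cx"],c["cy"],c["pose"].round(4).tolist(), [k for k in c])
    np.savez(f"{n}0.npz",**{k:v for k,v in c.items()})
    for t in "station bay_stop cassette cassette_dot mirror_stand camera_lens mirror mirror_knob pointer polish_red polish_pink polish_nude cream_jar bangle spare_cassette pusher".split():
        print(t,[(np.round(d["point"],1).tolist(),round(d["confidence"],2)) for d in models.landmark_of(n,t)])
E
```

```text
pics
{'time_s': 0.0, 'joint_positions': array([-8.28795842e+01,  3.02815414e+01,  8.21558639e+01, -1.17171787e-03,
        6.76902718e+01, -1.02273547e+01]), 'qvel': array([-0.04422666,  0.00548874, -0.06880712,  0.01928345, -0.04596447,
       -0.03003561]), 'tau': array([-4.21809646e-04, -4.40043819e+01, -1.76594514e+01,  6.32961025e-02,
        5.82491979e-02, -1.68485476e-04]), 'position': array([ 0.18628581, -0.59582015,  0.22154694]), 'tcp_rot': array([[ 9.54510265e-01,  2.98177911e-01, -2.94993118e-04],
       [ 2.98177818e-01, -9.54507784e-01,  2.20885337e-03],
       [ 3.77058057e-04, -2.19633363e-03, -9.99997517e-01]]), 'force': array([ 0.10910512, -0.74792206,  0.64572884]), 'moment': array([-0.01369131, -0.03672777,  0.0045024 ]), 'opening': 0.9991628994929288}
scene 465.6274065358391 465.6274065358391 321.5188591758316 239.4603831373971 [[-0.6771, -0.5034, 0.5368, 1.0802], [0.7358, -0.4547, 0.5018, 0.4747], [-0.0085, 0.7347, 0.6783, 0.819], [0.0, 0.0, 0.0, 1.0]] ['img', 'depth', 'fx', 'fy', 'cx', 'cy', 'pose']
station [([322.6, 278.5], 0.72)]
bay_stop [([322.8, 250.9], 0
[... 1096 characters left out ...]
]
bay_stop [([304.8, 240.0], 0.76), ([155.9, 175.6], 0.51)]
cassette [([420.3, 330.3], 0.89), ([487.8, 333.4], 0.81), ([381.5, 250.8], 0.69)]
cassette_dot [([488.9, 315.7], 0.8), ([439.8, 324.7], 0.62), ([358.6, 248.2], 0.57)]
mirror_stand [([230.0, 228.9], 0.81)]
camera_lens [([266.4, 185.9], 0.81)]
mirror [([233.0, 230.3], 0.87)]
mirror_knob [([170.7, 234.3], 0.74)]
pointer [([231.3, 231.9], 0.71)]
polish_red [([318.0, 299.1], 0.66)]
polish_pink [([268.9, 296.0], 0.58)]
polish_nude [([368.5, 198.6], 0.43)]
cream_jar [([329.7, 191.2], 0.63)]
bangle [([156.2, 171.0], 0.76)]
spare_cassette [([403.1, 193.6], 0.81), ([384.7, 250.6], 0.37), ([330.8, 195.1], 0.23)]
pusher [([224.8, 304.1], 0.57)]
```

View pics/scene0.png

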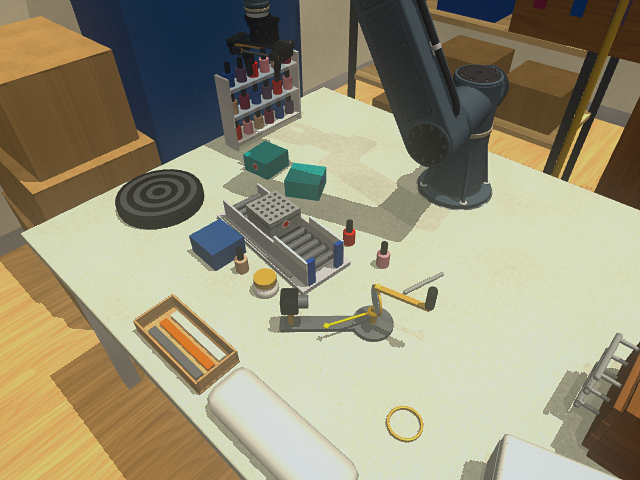

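View pics/top0.png

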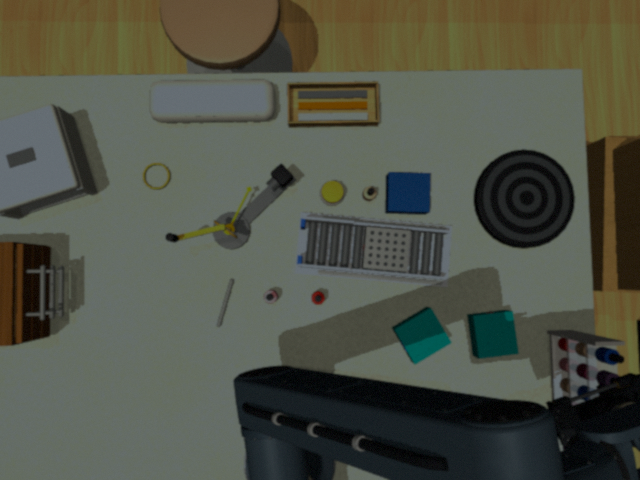

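The steel cassette, perforated and on the rollers, is at top (386,248) and scene (273,210). Look-alikes are the turquoise boxes at top (420,333) and (493,334), scene (266,160) and (305,180), plus the blue spare at top (408,193), scene (218,245). I choose the steel one. The mirror axis is at top (231,230) and the knob at top (171,237), scene (431,297).

```bash
cat > h.py <<'E'
import numpy as np,cv2
def load(n): return dict(np.load(n))
def cloud(c):
    v,u=np.mgrid[:480,:640]; d=c["depth"]
    p=np.stack([(u-c["cx"])/c["fx"]*d,-(v-c["cy"])/c["fy"]*d,-d],-1)
    return p@c["pose"][:3,:3].T+c["pose"][:3,3]
def ray(c,px):
    r=np.array([(px[0]-c["cx"])/c["fx"],-(px[1]-c["cy"])/c["fy"],-1.0])
    return c["pose"][:3,3],c["pose"][:3,:3]@r
def atz(c,px,z):
    o,r=ray(c,px); return o+r*(z-o[2])/r[2]
def proj(c,p):
    q=c["pose"][:3,:3].T@(np.asarray(p)-c["pose"][:3,3]); return np.array([c["cx"]+c["fx"]*q[0]/-q[2],c["cy"]-c["fy"]*q[1]/-q[2]])
def tri(c1,p1,c2,p2):
    o1,r1=ray(c1,p1);o2,r2=ray(c2,p2); A=np.stack([r1,-r2],1)
    t=np.linalg.lstsq(A,o2-o1,rcond=None)[0]; a=o1+r1*t[0];b=o2+r2*t[1]; return (a+b)/2,np.linalg.norm(a-b)
E
python3 - <<'E'
from h import *
t=load("top0.npz");s=load("scene0.npz")
for n,a,b in [("bay_stop",[322.8,250.9],[304.8,240]),("lens",[307,301.7],[266.4,185.9]),("mirror",[372.8,321.6],[233,230.3]),("stand",[372.6,323.9],[230,228.9]),("knob",[428.4,296.7],[170.7,234.3]),("dot",[283.6,224.6],[358.6,248.2]),("station",[322.6,278.5],[302.2,244.2]),("cass",[273.5,225.1],[381.5,250.8])]:
    p,e=tri(s,a,t,b); print(n,p.round(4),round(e,4))
for nm,c in (("t",t),("s",s)):
    P=cloud(c); hsv=cv2.cvtColor(c["img"],cv2.COLOR_RGB2HSV)
    print(nm,"table z",np.median(P[...,2][(abs(P[...,0]-.6)<.25)&(abs(P[...,1])<.3)&(P[...,2]<.02)]))
    x0=(P[...,0]>.3)&(P[...,0]<.62)&(P[...,1]>-.4)&(P[...,1]<.15)
    b=x0&(hsv[...,0]>105)&(hsv[...,0]<125)&(hsv[...,1]>120)&(P[...,2]>.03)
    n,l,st,ce=cv2.connectedComponentsWithStats(b.astype(np.uint8))
    for i in range(1,n):
        if st[i,4]>8:
            q=P[l==i]; print(nm,"blue",st[i],ce[i].round(1),q.mean(0).round(3),np.percentile(q,95,axis=0).round(3),np.percentile(q,5,axis=0).round(3))
c=t
im=cv2.resize(c["img"][190:310,210:460],None,fx=3.2,fy=3.2,interpolation=cv2.INTER_CUBIC); cv2.imwrite("pics/c1.png",np.clip(im[:,:,::-1].astype(float)*1.7,0,255))
im=cv2.resize(s["img"][170:350,210:450],None,fx=3.2,fy=3.2,interpolation=cv2.INTER_CUBIC); cv2.imwrite("pics/c2.png",im[:,:,::-1])
E
```

```text
bay_stop [ 0.5252 -0.0462  0.0811] 0.0083
lens [0.6549 0.0361 0.0838] 0.002
mirror [0.5569 0.1288 0.0049] 0.0083
stand [0.5615 0.1343 0.0061] 0.0043
knob [0.5408 0.2377 0.1596] 0.0001
dot [ 0.5107 -0.1768  0.0748] 0.0104
station [ 0.5238 -0.0421 -0.0099] 0.0018
cass [ 0.5025 -0.2315  0.0362] 0.0028
t table z 0.0018172552475436143
t blue [387 200  43  13 396] [408.2 206. ] [ 0.605 -0.293  0.059] [ 0.619 -0.247  0.061] [ 0.592 -0.339  0.049]
t blue [301 219   5   9  37] [302.7 223. ] [ 0.567 -0.045  0.084] [ 0.576 -0.041  0.092] [ 0.558 -0.049  0.06 ]
t blue [298 256   4   7  28] [299.5 259. ] [ 0.485 -0.036  0.081] [ 0.491 -0.033  0.09 ] [ 0.478 -0.04   0.048]
s table z -0.0009276193377905084
s blue [211 219  32  23 287] [226.6 229.9] [ 0.606 -0.291  0.053] [ 0.619 -0.246  0.056] [ 0.594 -0.335  0.051]
s blue [334 241   9   5  25] [337.9 242.8] [ 0.483 -0.032  0.086] [ 0.491 -0.027  0.087] [ 0.475 -0.036  0.084]
s blue [306 257   9   7  28] [309.9 260.1] [ 0.566 -0.042  0.085] [ 0.574 -0.037  0.087] [ 0.558 -0.046  0.083][ WARN:0@0.255] global loadsave.cpp:1063 imwrite_ Unsupported depth image for selected encoder is fallbacked to CV_8U.
```

View pics/c1.png

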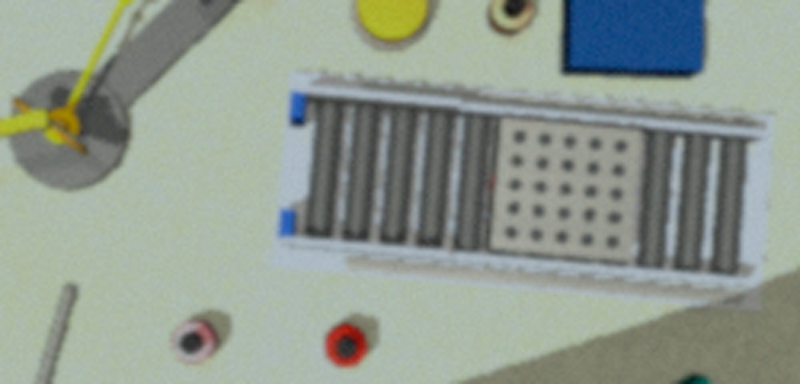

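View pics/c2.png

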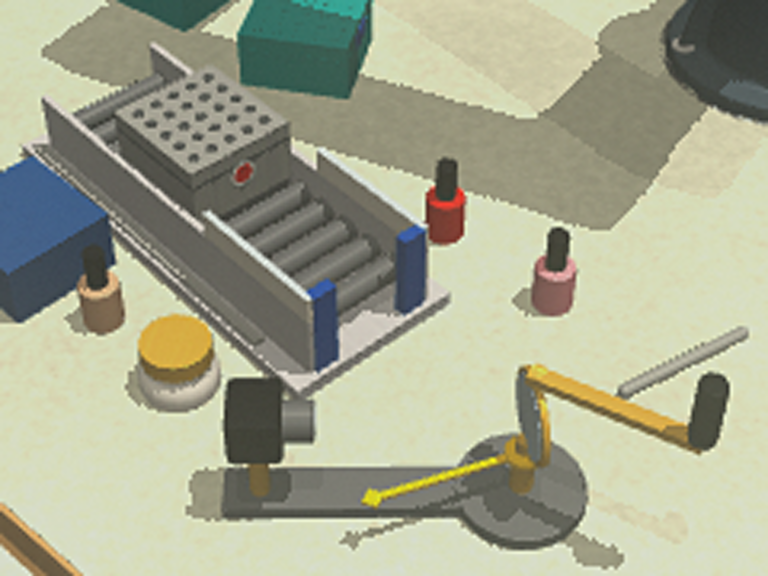

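```bash
cat > g.py <<'E'
from h import *
def cass(c):
    P=cloud(c); m=(P[...,2]>.088)&(P[...,2]<.112)&(P[...,0]>.42)&(P[...,0]<.60)&(P[...,1]>-.33)&(P[...,1]<.0)
    n,l,st,ce=cv2.connectedComponentsWithStats(m.astype(np.uint8)); i=1+np.argmax(st[1:,4])
    v,u=np.where(l==i); pts=np.array([atz(c,(a,b),.100)[:2] for a,b in zip(u,v)],np.float32)
    return cv2.minAreaRect(pts*1000), P[l==i][:,2].mean(), pts.mean(0)
E
python3 - <<'E'
from g import *
for n in("top0.npz","scene0.npz"):
    c=load(n); print(n,cass(c))
    P=cloud(c)
    # guide tops 65mm & posts
    m=(P[...,2]>.052)&(P[...,2]<.078)&(P[...,0]>.42)&(P[...,0]<.60)&(P[...,1]>-.38)&(P[...,1]<-.14)
    q=P[m][:,:2]
    ang=np.radians(-6.5)
    for _ in range(4):
        ex=np.array([np.cos(ang),np.sin(ang)]);ey=np.array([-ex[1],ex[0]])
        x=q@ex;y=q@ey; 
        sl=[]
        mid=np.median(x)
        for lo,hi in((0.535,.60),(.44,.52)):
            k=(x>lo)&(x<hi); 
            if k.sum()>20:
                f=np.polyfit(y[k],x[k],1); r=x[k]-np.polyval(f,y[k]); kk=abs(r)<.005; f=np.polyfit(y[k][kk],x[k][kk],1); sl.append((f[0],np.median(x[k][kk]),kk.sum()))
        ang-=np.mean([a[0] for a in sl])
    print(np.degrees(ang),sl)
    hist=np.histogram(x,bins=np.arange(.42,.64,.004)); print([(round(a,3),int(b)) for a,b in zip(hist[1],hist[0]) if b>5])
E
```

```text
top0.npz (((502.8520812988281, -232.16859436035156), (101.73963928222656, 94.62667846679688), 83.74348449707031), np.float64(0.10116464565570564), array([ 0.5028203 , -0.23231907], dtype=float32))
-6.2974575809288185 [(np.float64(-0.01156444575742456), np.float64(0.5799377760046429), np.int64(266)), (np.float64(0.011564445754874218), np.float64(0.47291419163012005), np.int64(205))]
[(np.float64(0.468), 120), (np.float64(0.472), 131), (np.float64(0.576), 135), (np.float64(0.58), 155), (np.float64(0.584), 15), (np.float64(0.616), 12), (np.float64(0.62), 57), (np.float64(0.624), 40), (np.float64(0.628), 24)]
scene0.npz (((507.4447021484375, -223.0557861328125), (111.5798568725586, 100.98095703125), 83.79149627685547), np.float64(0.09751253431174345), array([ 0.5079571 , -0.22340861], dtype=float32))
-6.420362133306867 [(np.float64(-0.08142529140487388), np.float64(0.5724140921756441), np.int64(256)), (np.float64(0.08142637748434936), np.float64(0.4751001583028044), np.int64(80))]
[(np.float64(0.468), 22), (np.float64(0.472), 92), (np.float64(0.476), 12), (np.float64(0.48), 10), (np.float64(0.484), 11), (np.float64(0.488), 12), (np.float64(0.492), 12), (np.float64(0.496), 10), (np.float64(0.5), 9), (np.float64(0.504), 11), (np.float64(0.508), 11), (np.float64(0.512), 8), (np.float64(0.516), 13), (np.float64(0.52), 8), (np.float64(0.524), 11), (np.float64(0.528), 8), (np.float64(0.532), 12), (np.float64(0.536), 13), (np.float64(0.54), 6), (np.float64(0.544), 11), (np.float64(0.548), 12), (np.float64(0.552), 12), (np.float64(0.556), 9), (np.float64(0.56), 10), (np.float64(0.564), 12), (np.float64(0.568), 136), (np.float64(0.572), 26), (np.float64(0.576), 67), (np.float64(0.58), 213), (np.float64(0.584), 35), (np.float64(0.62), 21), (np.float64(0.624), 24), (np.float64(0.628), 13)]
```

Emit:
send_rows(
  moves=[
    [0,0,-1,0,0,-0.95,0.3],
    [0,0,-1,0,0,-0.95,0.3],
    [0,0,0,0,0,-0.95,0.3],
    [0,0,0,0,0,-0.95,0.3],
    [0,0,0,0,0,-0.95,0.3],
    [0,0,0,0,0,-0.95,0.3],
    [0,0,0,0,0,-0.95,0.3],
  ],
)

```text
time_s: 2.58
position: [0.1864, -0.5965, 0.2725]
tcp_rot: [[0.102, 0.995, 0.0], [0.995, -0.102, 0.0], [0.0, -0.0, -1.0]]
force: [0.1, 0.6, -0.8]
opening: 0.368
```

```bash
cat > goto.py <<'E'
import sys,numpy as np
from rig import status
np.set_printoptions(suppress=True,precision=3)
s=status.read_state(); R=s["tcp_rot"];p=s["position"]
print("t",s["time_s"],"p",p,"ydir deg",np.degrees(np.arctan2(R[1,1],R[0,1])),"F",s["force"],"op",s["opening"],"z",R[:,2],"j",s["joint_positions"])
if len(sys.argv)>3:
    t=np.array([float(a) for a in sys.argv[1:4]]); print("units",R.T@(t-p)/.025)
E
python3 goto.py 0.494 -0.311 0.20
```

```text
t 2.575 p [ 0.186 -0.596  0.273] ydir deg -5.837252405310305 F [ 0.073  0.609 -0.821] op 0.3677813599248186 z [ 0.  0. -1.] j [-82.878  27.377  78.74    0.001  73.887 -77.041]
units [12.612 11.079  2.902]
```

Emit:
send_rows(
  moves=[
    [0.9,1,0,0,0,0.05,0.3],
    [1,1,0,0,0,0,0.3],
    [1,1,0,0,0,0,0.3],
    [1,1,0,0,0,0,0.3],
    [1,1,0,0,0,0,0.3],
    [1,1,0,0,0,0,0.3],
    [1,1,0,0,0,0,0.3],
    [1,1,0.4,0,0,0,0.3],
    [1,1,0.5,0,0,0,0.3],
    [1,1,1,0,0,0,0.3],
    [1,1,1,0,0,0,0.3],
    [1,0.1,0,0,0,0,0.3],
  ],
)

```text
time_s: 4.08
position: [0.4966, -0.3311, 0.198]
tcp_rot: [[0.115, 0.993, -0.003], [0.993, -0.115, 0.003], [0.002, -0.003, -1.0]]
force: [0.3, 0.3, 0.3]
opening: 0.351
```

```bash
python3 goto.py 0.494 -0.311 0.07
python3 - <<'E'
from rig import vision
from h import *
c=vision.capture("scene"); cv2.imwrite("pics/s2.png",c["img"][:,:,::-1])
E
```

```text
t 4.075 p [ 0.497 -0.331  0.198] ydir deg -6.585926186352448 F [0.271 0.303 0.315] op 0.35139492861242194 z [-0.003  0.003 -1.   ] j [-44.417  29.769  87.549   0.005  62.895 -37.833]
units [ 0.777 -0.181  5.123]
```

View pics/s2.png

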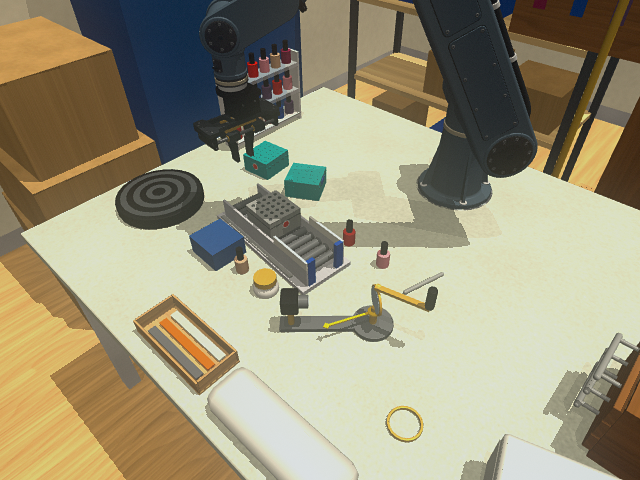

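Emit:
send_rows(
  moves=[
    [0,0,0,0,0,0,0.3],
    [0,0,0,0,0,0,0.3],
    [0,0,0,0,0,0,0.3],
  ],
)

```text
time_s: 4.5
position: [0.496, -0.3343, 0.2009]
tcp_rot: [[0.117, 0.993, 0.001], [0.993, -0.117, -0.001], [-0.001, 0.001, -1.0]]
force: [0.3, -0.5, 0.1]
opening: 0.351
```

```bash
python3 goto.py 0.494 -0.313 0.07
```

```text
t 4.5 p [ 0.496 -0.334  0.201] ydir deg -6.7375644832801465 F [ 0.319 -0.493  0.135] op 0.3507805228830765 z [ 0.001 -0.001 -1.   ] j [-44.663  29.542  87.437  -0.015  62.917 -37.918]
units [ 0.842 -0.187  5.235]
```

Emit:
send_rows(
  moves=[
    [0.3,-0.1,1,0,0,-0.03,0.3],
    [0.2,-0.1,1,0,0,0,0.3],
    [0,0,1,0,0,0,0.3],
    [0,0,1,0,0,0,0.3],
    [0,0,1,0,0,0,0.3],
    [0,0,0.2,0,0,0,0.3],
    [0,0,0,0,0,0,0.3],
  ],
)

```text
time_s: 5.38
position: [0.4928, -0.3206, 0.0703]
tcp_rot: [[0.111, 0.994, 0.0], [0.994, -0.111, -0.0], [-0.0, 0.0, -1.0]]
force: [0.5, -0.9, -0.9]
opening: 0.348
```

```bash
python3 goto.py 0.515 -0.167 0.07
python3 - <<'E'
from rig import vision
from h import *
c=vision.capture("scene"); cv2.imwrite("pics/s3.png",cv2.resize(c["img"][60:300,160:400],None,fx=2.4,fy=2.4)[:,:,::-1])
E
```

```text
t 5.375 p [ 0.493 -0.321  0.07 ] ydir deg -6.392880381496715 F [ 0.492 -0.891 -0.85 ] op 0.34787554545193766 z [ 0. -0. -1.] j [-43.933  39.35   94.348  -0.004  46.282 -37.537]
units [6.205 0.2   0.012]
```

View pics/s3.png

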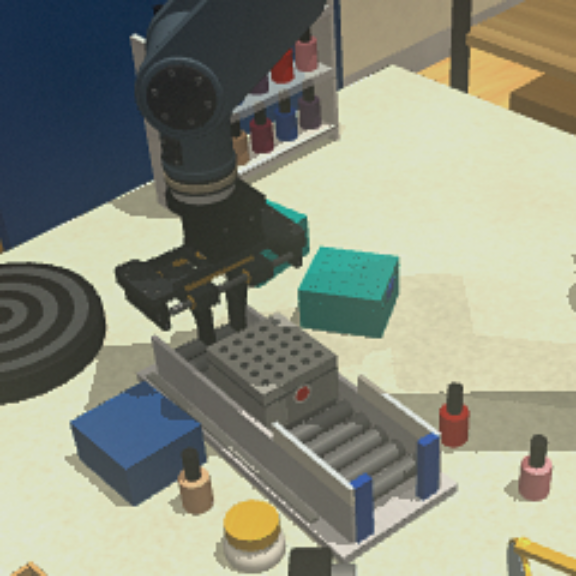

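Emit:
send_rows(
  moves=[
    [0.4,0.01,0,0,0,0,0.3],
    [0.4,0.01,0,0,0,0,0.3],
    [0.3,0.01,0,0,0,0,0.3],
    [0.3,0.01,0,0,0,0,0.3],
    [0.3,0.01,0,0,0,0,0.3],
    [0.4,0.01,0,0,0,0,0.3],
    [0.4,0.01,0,0,0,0,0.3],
    [0.4,0.01,0,0,0,0,0.3],
    [0.4,0.01,0,0,0,0,0.3],
    [0.4,0.01,0,0,0,0,0.3],
    [0.4,0.01,0,0,0,0,0.3],
    [0.4,0.01,0,0,0,0,0.3],
  ],
)

```text
time_s: 6.92
position: [0.5082, -0.2078, 0.07]
tcp_rot: [[0.111, 0.994, -0.0], [0.994, -0.111, 0.0], [0.0, -0.0, -1.0]]
force: [-0.1, -0.4, 0.2]
opening: 0.35
```

```bash
python3 goto.py 0.515 -0.167 0.07
python3 - <<'E'
from rig import vision
from g import *
c=vision.capture("scene"); cv2.imwrite("pics/s4.png",cv2.resize(c["img"][60:300,160:400],None,fx=2.4,fy=2.4)[:,:,::-1])
E
```

```text
t 6.925 p [ 0.508 -0.208  0.07 ] ydir deg -6.34674276828713 F [-0.134 -0.421  0.24 ] op 0.3497333146728635 z [-0.  0. -1.] j [-33.898  37.4   100.082  -0.001  42.526 -27.551]
units [1.65  0.089 0.001]
```

View pics/s4.png

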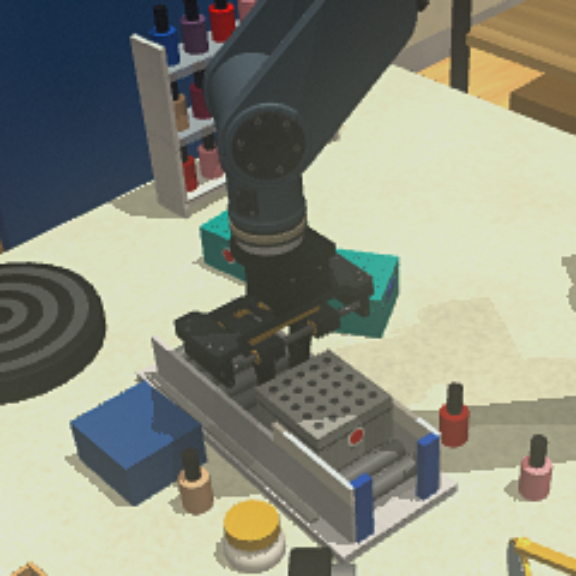

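Emit:
send_rows(
  moves=[
    [0.3,0.01,0,0,0,0,0.3],
    [0.3,0.01,0,0,0,0,0.3],
    [0.25,0.01,0,0,0,0,0.3],
    [0.2,0,0,0,0,0,0.3],
    [0.2,0,0,0,0,0,0.3],
    [0.15,0,0,0,0,0,0.3],
    [0.1,0,0,0,0,0,0.3],
    [0.1,0,0,0,0,0,0.3],
  ],
)

```text
time_s: 7.98
position: [0.5134, -0.1687, 0.0701]
tcp_rot: [[0.111, 0.994, -0.0], [0.994, -0.111, -0.0], [-0.0, -0.0, -1.0]]
force: [-0.8, -0.2, 0.2]
opening: 0.353
```

Emit:
send_rows(
  moves=[
    [0.1,0,0,0,0,0,0.3],
    [0.1,0,0,0,0,0,0.3],
  ],
)

```text
time_s: 8.22
position: [0.5139, -0.1637, 0.0701]
tcp_rot: [[0.111, 0.994, 0.0], [0.994, -0.111, 0.0], [0.0, 0.0, -1.0]]
force: [-0.6, 0.1, 0.7]
opening: 0.351
```

```bash
python3 goto.py 0.515 -0.167 0.07
python3 - <<'E'
from rig import vision
from g import *
c=vision.capture("scene"); cv2.imwrite("pics/s5.png",cv2.resize(c["img"][160:300,220:400],None,fx=4,fy=4)[:,:,::-1])
E
```

```text
t 8.225 p [ 0.514 -0.164  0.07 ] ydir deg -6.358052506589708 F [-0.557  0.1    0.728] op 0.35117113344554496 z [ 0.  0. -1.] j [-29.549  36.925 101.499   0.     41.576 -23.191]
units [-0.125  0.057  0.002]
```

View pics/s5.png

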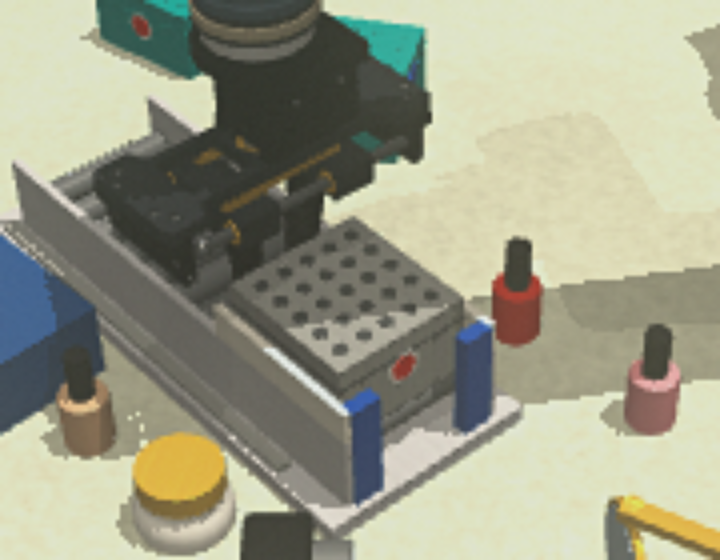

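Emit:
send_rows(
  moves=[
    [0.1,0,0,0,0,0,0.3],
    [0.1,0,0,0,0,0,0.3],
    [0.1,0,0,0,0,0,0.3],
  ],
)

```text
time_s: 8.65
position: [0.5148, -0.1563, 0.0701]
tcp_rot: [[0.111, 0.994, 0.0], [0.994, -0.111, -0.0], [-0.0, 0.0, -1.0]]
force: [0.0, -0.9, -0.4]
opening: 0.348
```

Emit:
send_rows(
  moves=[
    [0.1,0,0,0,0,0,0.3],
    [0.1,0,0,0,0,0,0.3],
  ],
)

```text
time_s: 8.9
position: [0.5153, -0.1538, 0.0702]
tcp_rot: [[0.108, 0.994, -0.0], [0.994, -0.108, -0.005], [-0.005, 0.0, -1.0]]
force: [-5.2, -14.3, 0.2]
opening: 0.352
```

Emit:
send_rows(
  moves=[
    [0,0,0,0,0,0,0.3],
    [0,0,0,0,0,0,0.3],
    [-0.05,0,0,0,0,0,0.3],
    [-0.1,0,0,0,0,0,0.3],
    [-0.4,0,0,0,0,0,0.3],
    [-0.5,0,0,0,0,0,0.3],
    [0,0,-1,0,0,0,0.3],
    [0,0,-1,0,0,0,0.3],
    [0,0,-1,0,0,0,0.3],
    [0,0,-1,0,0,0,0.3],
    [0,0,-1,0,0,0,0.3],
    [0,0,-1,0,0,0,0.3],
  ],
)

```text
time_s: 10.4
position: [0.5122, -0.1781, 0.2209]
tcp_rot: [[0.111, 0.994, 0.0], [0.994, -0.111, 0.0], [0.0, 0.0, -1.0]]
force: [0.2, -0.7, -0.8]
opening: 0.349
```

```bash
python3 goto.py
python3 - <<'E'
from rig import vision,models
from g import *
for n in("scene","top"):
    c=vision.capture(n); np.savez(f"{n}1.npz",**c); print(n,cass(c))
    for t in("cassette_dot","mirror_knob","camera_lens"): print(t,[(np.round(d["point"],1).tolist(),round(d["confidence"],2)) for d in models.landmark_of(n,t)])
s=load("scene1.npz");t=load("top1.npz")
cv2.imwrite("pics/s6.png",np.hstack([cv2.resize(s["img"][160:310,230:400],(400,353),interpolation=cv2.INTER_CUBIC),cv2.resize(np.clip(t["img"][190:290,210:324]*1.7,0,255).astype(np.uint8),(400,353),interpolation=cv2.INTER_CUBIC)])[:,:,::-1])
E
```

```text
t 10.4 p [ 0.512 -0.178  0.221] ydir deg -6.381701862460551 F [ 0.245 -0.711 -0.772] op 0.3490998312782254 z [ 0.  0. -1.] j [-30.986  23.975  94.112   0.007  61.908 -24.607]
scene (((522.3085327148438, -86.16311645507812), (109.23187255859375, 100.97441864013672), 83.65693664550781), np.float64(0.09782616997236195), array([ 0.5230703 , -0.08574867], dtype=float32))
cassette_dot [([322.6, 255.7], 0.95), ([288.6, 177.5], 0.72), ([253.7, 164.3], 0.65), ([405.1, 424.5], 0.61)]
mirror_knob []
camera_lens [([308.3, 299.9], 0.96), ([264.8, 291.8], 0.28)]
top (((520.943359375, -78.23739624023438), (97.40047454833984, 102.2187728881836), 77.28028106689453), np.float64(0.10094003095875614), array([ 0.52366227, -0.08063015], dtype=float32))
cassette_dot [([439.5, 323.7], 0.93), ([298.8, 241.1], 0.86), ([233.0, 229.3], 0.69), ([490.0, 313.9], 0.68), ([325.2, 247.1], 0.17)]
mirror_knob [([171.9, 236.6], 0.88)]
camera_lens [([266.3, 187.1], 0.76)]
```

View pics/s6.png

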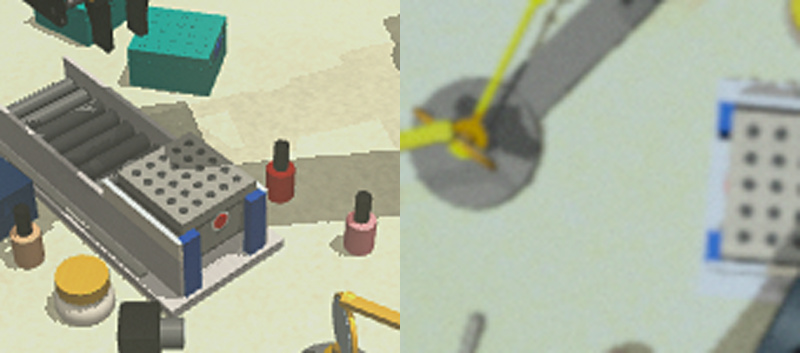

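The cassette's front is flush with the blue posts and the dot shows between them (scene ≈ (323,256)). Next I locate the swivel axis, lens and knob.

Run:
```python
from h import *
s=load("scene1.npz");t=load("top1.npz");s0=load("scene0.npz")
print("axis foot",atz(t,(231.4,230.2),.01),"brass hub", atz(t,(229.5,229),.05))
print("dot",atz(s,(322.6,255.7),.075),atz(t,(298.8,241.1),.075))
lens,e=tri(s0,[307,301.7],t,[266.35,186.5]);print("lens",lens,e)
print("knob",atz(t,(171.9,236.6),.155),tri(s0,(428.4,296.7),t,(171.9,236.6)))
for n,c in(("t",t),("s",s),("s0",s0)):
    P=cloud(c)
    m=(P[...,2]>.130)&(P[...,2]<.185)&(P[...,0]>.45)&(P[...,0]<.62)&(P[...,1]>.19)&(P[...,1]<.29)
    q=P[m]; v,u=np.where(m)
    if len(q): 
        print(n,"knob cloud",len(q),q.mean(0).round(4),q.min(0).round(3),q.max(0).round(3),u.mean(),v.mean())
        k=q[:,2]>.165
        if k.any(): print("  top",q[k].mean(0))
    hsv=cv2.cvtColor(c["img"],cv2.COLOR_RGB2HSV)
    y=(hsv[...,0]>24)&(hsv[...,0]<34)&(hsv[...,1]>150)&(P[...,2]>.03)&(P[...,2]<.06)&(P[...,0]>.5)&(P[...,0]<.7)&(P[...,1]>.03)&(P[...,1]<.2)
    v,u=np.where(y); 
    if len(u)>20:
        pts=np.array([atz(c,(a,b),.046)[:2] for a,b in zip(u,v)],np.float32); vx,vy,x0,y0=cv2.fitLine(pts,cv2.DIST_HUBER,0,.01,.01).ravel()
        print(n,"pointer",len(u),x0,y0,np.degrees(np.arctan2(vy,vx)),pts.min(0),pts.max(0))
```

```text
axis foot [0.55929122 0.12862354 0.01      ] brass hub [0.55898828 0.12737349 0.05      ]
dot [ 0.52975132 -0.03704739  0.075     ] [ 0.52599543 -0.03530315  0.075     ]
lens [0.65398718 0.03592978 0.08289602] 0.003055813177069643
knob [0.53616562 0.23619025 0.155     ] (array([0.53636959, 0.23606502, 0.15445152]), np.float64(0.0006071398116651654))
t knob cloud 109 [0.5345 0.232  0.1624] [0.526 0.192 0.13 ] [0.545 0.246 0.181] 172.94495412844037 237.10091743119267
  top [0.53406737 0.23701203 0.1754221 ]
t pointer 77 0.5971873 0.111568615 -27.734472 [0.5475366  0.07866125] [0.655899   0.14090104]
s knob cloud 211 [0.5378 0.2417 0.1581] [0.526 0.231 0.13 ] [0.544 0.249 0.178] 431.042654028436 297.4028436018957
  top [0.53589199 0.24106309 0.17269001]
s pointer 97 0.62044007 0.100535996 -27.413406 [0.5755579  0.07905017] [0.65679    0.12515905]
s0 knob cloud 215 [0.5379 0.2418 0.1576] [0.525 0.231 0.13 ] [0.545 0.249 0.177] 431.0186046511628 297.5906976744186
  top [0.53590568 0.24111632 0.17279412]
s0 pointer 98 0.63979244 0.09066247 -27.325346 [0.5755579  0.07905017] [0.65815735 0.12515905]
```

Emit:
send_rows(
  moves=[
    [1,0,0,0,0,0,0],
    [1,-0.1,0,0,0,0,0],
    [1,-0.1,0,0,0,0,0],
    [1,-0.1,0,0,0,0,0],
    [1,-0.1,0,0,0,0,0],
    [1,-0.1,0,0,0,0,0],
    [1,-0.1,0,0,0,0,0],
    [1,-0.1,0,0,0,0,0],
    [1,-0.1,0,0,0,0,0],
    [1,-0.1,0,0,0,0,0],
    [1,0,0,0,0,0,0],
    [1,0,0,0,0,0,0],
  ],
)

```text
time_s: 12.3
position: [0.5228, 0.1239, 0.2191]
tcp_rot: [[0.111, 0.994, -0.002], [0.994, -0.111, -0.0], [-0.0, -0.002, -1.0]]
force: [0.8, 0.1, -0.8]
opening: 0.498
```

Emit:
send_rows(
  moves=[
    [1,0,0,0,0,0,0],
    [1,0,0,0,0,0,0],
    [1,0,0,0,0,0,0],
    [1,0,0,0,0,0,0],
    [0,0,0,0,0,0,0],
    [0,0,0,0,0,0,0],
  ],
)

```text
time_s: 13.05
position: [0.5338, 0.222, 0.2193]
tcp_rot: [[0.11, 0.994, -0.002], [0.994, -0.11, -0.001], [-0.001, -0.002, -1.0]]
force: [-0.4, -0.7, 0.2]
opening: 0.497
```

```bash
python3 goto.py .5355 .2375 .138
python3 - <<'E'
from rig import vision,models
from g import *
o=[]
for n in("scene","top"):
    c=vision.capture(n); np.savez(f"{n}2.npz",**c); o.append(c["img"])
cv2.imwrite("pics/s7.png",np.hstack([cv2.resize(o[0][160:360,280:480],(400,400)),cv2.resize(np.clip(o[1][160:310,130:280]*1.7,0,255).astype(np.uint8),(400,400))])[:,:,::-1])
E
```

```text
t 13.05 p [0.534 0.222 0.219] ydir deg -6.337086307046816 F [-0.369 -0.747  0.151] op 0.4974213393896935 z [-0.002 -0.001 -1.   ] j [11.525 26.857 89.095 -0.033 64.149 17.877]
units [0.628 0.005 3.251]
```

View pics/s7.png

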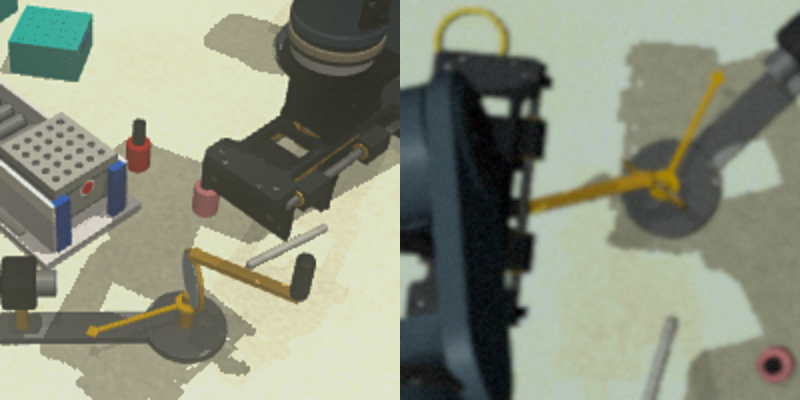

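Run:
```python
from h import *
c=load("scene2.npz"); im=c["img"].copy()
for p in([.5338,.222,.219],[.5338,.222,.289],[.5355,.2375,.155]): print(proj(c,p))
im=np.clip(cv2.resize(im[180:330,350:500],(750,600)[:1]*2 if 0 else (600,600),interpolation=cv2.INTER_CUBIC)*1.8,0,255)
cv2.imwrite("pics/s8.png",im[:,:,::-1].astype(np.uint8))
```

```text
[427.98807722 268.11554074]
[434.11863285 239.14032214]
[429.53196745 296.63998992]
```

View pics/s8.png

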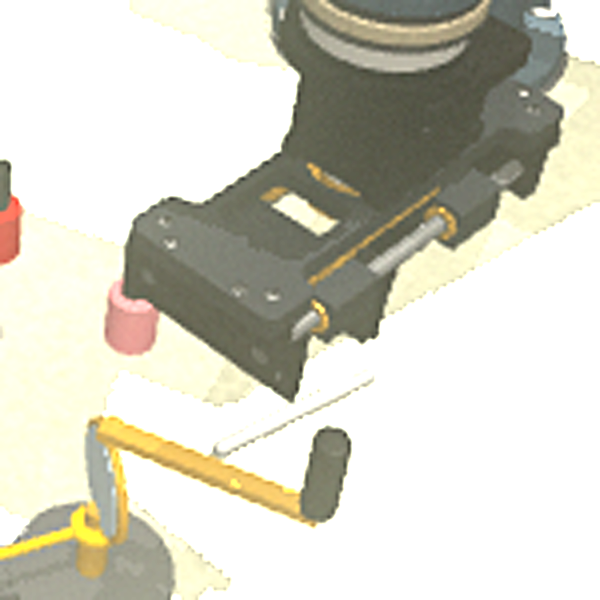

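Emit:
send_rows(
  moves=[
    [0.6,0,0,0,0,0,0],
    [0,0,0.8,0,0,0,0],
    [0,0,0.8,0,0,0,0],
    [0,0,0.8,0,0,0,0],
    [0,0,0.6,0,0,0,0],
    [0,0,0.2,0,0,0,0],
    [0,0,0,0,0,0,0],
  ],
)

```text
time_s: 14.02
position: [0.5361, 0.2376, 0.14]
tcp_rot: [[0.111, 0.994, -0.0], [0.994, -0.111, 0.0], [0.0, -0.0, -1.0]]
force: [0.8, -0.2, 0.9]
opening: 0.504
```

```bash
python3 goto.py .5355 .2375 .138
python3 - <<'E'
from rig import vision,models
from g import *
o=[]
for n in("scene","top"):
    c=vision.capture(n); np.savez(f"{n}3.npz",**c); o.append(c["img"])
cv2.imwrite("pics/s9.png",np.hstack([cv2.resize(np.clip(o[0][210:360,330:480]*1.6,0,255).astype(np.uint8),(400,400)),cv2.resize(np.clip(o[1][160:310,130:280]*1.7,0,255).astype(np.uint8),(400,400))])[:,:,::-1])
E
```

```text
t 14.025 p [0.536 0.238 0.14 ] ydir deg -6.353357117672868 F [ 0.844 -0.234  0.948] op 0.5037634533682742 z [-0.  0. -1.] j [12.987 33.306 92.15   0.005 54.548 19.337]
units [-0.005 -0.022  0.08 ]
```

View pics/s9.png

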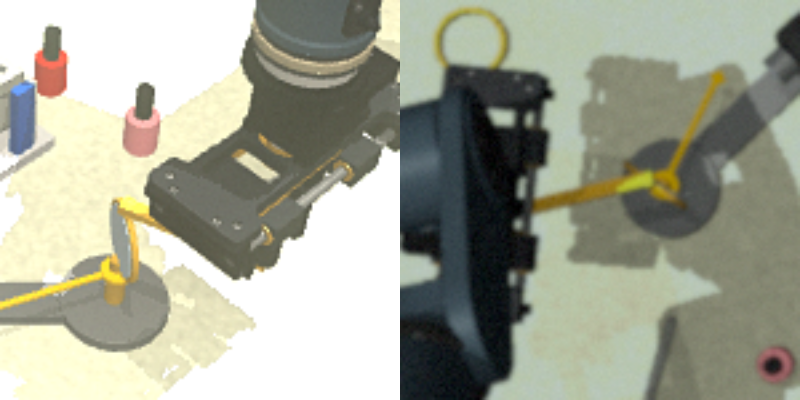

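Emit:
send_rows(
  moves=[
    [0,0.3,0,0,0,0,0],
    [0,0.3,0,0,0,0,0],
    [0.05,0.3,0,0,0,0,0],
    [0.05,0.3,0,0,0,0,0],
    [0,0.3,0,0,0,0,0],
    [0,0.3,0,0,0,0,0],
    [0,0.3,0,0,0,0,0],
    [-0.05,0.3,0,0,0,0,0],
    [-0.05,0.3,0,0,0,0,0],
    [0,0.1,0,0,0,0,0],
    [0,0,0,0,0,0,0],
    [0,0,0,0,0,0,0],
  ],
)

```text
time_s: 15.62
position: [0.6051, 0.2294, 0.14]
tcp_rot: [[0.11, 0.994, -0.001], [0.994, -0.11, -0.001], [-0.001, -0.001, -1.0]]
force: [-1.5, -0.2, 0.2]
opening: 0.499
```

```bash
cat > look.py <<'E'
import sys
from rig import vision,models
from g import *
k=sys.argv[1]; o=[]
A=np.array([.559,.1295]); D=np.array([.5275,-.0365])
for n in("scene","top"):
    c=vision.capture(n); np.savez(f"{n}{k}.npz",**c); o.append(c["img"])
    P=cloud(c); hsv=cv2.cvtColor(c["img"],cv2.COLOR_RGB2HSV)
    y=(hsv[...,0]>18)&(hsv[...,0]<34)&(hsv[...,1]>130)&(P[...,2]>.034)&(P[...,2]<.058)&(np.hypot(P[...,0]-A[0],P[...,1]-A[1])<.125)
    v,u=np.where(y); pts=np.array([atz(c,(a,b),.046)[:2] for a,b in zip(u,v)],np.float32)
    r=np.hypot(*(pts-A).T); f=pts[r>.035]
    if len(f)<8: print(n,"few",len(f)); continue
    vx,vy,x0,y0=cv2.fitLine(f,cv2.DIST_HUBER,0,.01,.01).ravel(); d=np.array([vx,vy]); 
    if d@(f.mean(0)-A)<0:d=-d
    w=D-np.array([x0,y0]); print(n,len(f),"fit dir",np.degrees(np.arctan2(d[1],d[0])).round(2),"dot y off line mm",1000*(d[0]*w[1]-d[1]*w[0]),"axis off line",1000*(d[0]*(A-[x0,y0])[1]-d[1]*(A-[x0,y0])[0]))
    m=f.mean(0)-A; print("  axis->centroid dir",np.degrees(np.arctan2(m[1],m[0])),"dot dir",np.degrees(np.arctan2(*(D-A)[::-1])),"far end",f[np.argsort(np.hypot(*(f-A).T))[-6:]].mean(0))
cv2.imwrite(f"pics/look{k}.png",np.hstack([cv2.resize(np.clip(o[0][200:360,270:470]*1.3,0,255).astype(np.uint8),(400,320)),cv2.resize(np.clip(o[1][160:280,180:330]*1.7,0,255).astype(np.uint8),(400,320))])[:,:,::-1])
E
python3 goto.py .6167 .2286 .138; python3 look.py 4
```

```text
t 15.625 p [0.605 0.229 0.14 ] ydir deg -6.334640223291429 F [-1.535 -0.216  0.186] op 0.4993969852972455 z [-0.001 -0.001 -1.   ] j [10.901 37.384 82.879 -0.033 59.779 17.253]
units [0.018 0.464 0.08 ]
scene 75 fit dir -92.17 dot y off line mm -26.20896276883506 axis off line -1.0109492769064008
  axis->centroid dir -91.42808027986968 dot dir -100.74464132661315 far end [0.55528945 0.02242598]
top 81 fit dir -91.24 dot y off line mm -28.706524855001433 axis off line -0.8010757141844251
  axis->centroid dir -90.26331154285302 dot dir -100.74464132661315 far end [0.55735433 0.02138904]
```

View pics/look4.png

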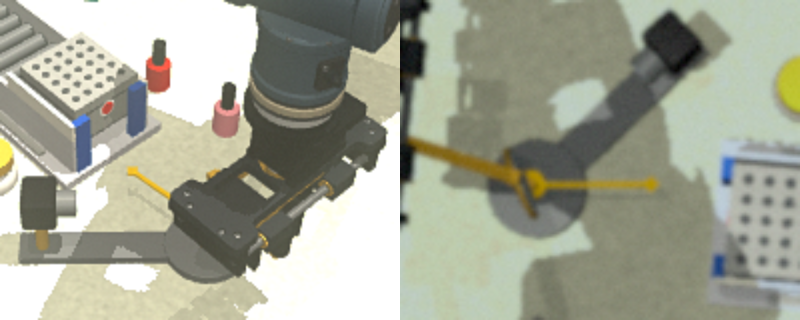

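Emit:
send_rows(
  moves=[
    [0,0.15,0,0,0,0,0],
    [0,0.1,0,0,0,0,0],
    [-0.05,0.1,0,0,0,0,0],
    [0,0,0,0,0,0,0],
    [0,0,0,0,0,0,0],
  ],
)

```text
time_s: 16.35
position: [0.6142, 0.2278, 0.14]
tcp_rot: [[0.111, 0.994, 0.0], [0.994, -0.111, 0.001], [0.001, 0.0, -1.0]]
force: [-1.4, 0.9, -0.6]
opening: 0.503
```

```bash
python3 goto.py .6167 .2286 .138; python3 look.py 5
```

```text
t 16.35 p [0.614 0.228 0.14 ] ydir deg -6.36207252537711 F [-1.38   0.947 -0.629] op 0.5026822387952733 z [ 0.     0.001 -1.   ] j [10.58  37.903 81.691  0.037 60.377 16.924]
units [0.041 0.094 0.082]
scene 64 fit dir -101.87 dot y off line mm 3.002965058475509 axis off line -0.30259588798895243
  axis->centroid dir -101.71232444241139 dot dir -100.74464132661315 far end [0.5358     0.02462465]
top 75 fit dir -100.5 dot y off line mm -0.44384718951755164 axis off line 0.27462460580303905
  axis->centroid dir -100.70539838602495 dot dir -100.74464132661315 far end [0.53964937 0.02282246]
```

View pics/look5.png

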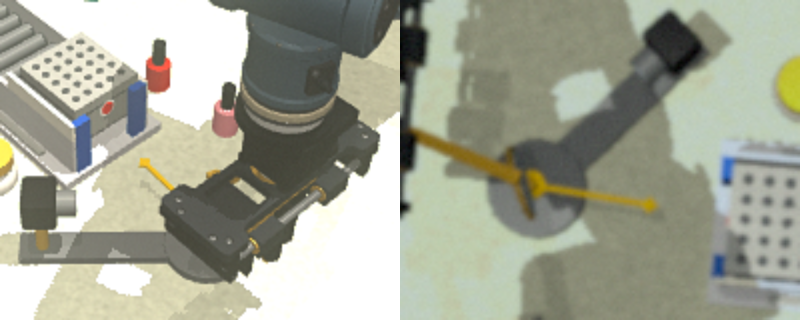

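Emit:
send_rows(
  moves=[
    [0,0,0,0,0,0,0],
    [0,0,0,0,0,0,0],
    [0,0,0,0,0,0,0],
    [0,0,0,0,0,0,0],
    [0,0,0,0,0,0,0],
    [0,0,0,0,0,0,0],
  ],
)

```text
time_s: 17.2
position: [0.6141, 0.2275, 0.1401]
tcp_rot: [[0.111, 0.994, 0.0], [0.994, -0.111, 0.0], [0.0, 0.0, -1.0]]
force: [-1.4, 0.6, 0.2]
opening: 0.502
```

```bash
python3 look.py 6; python3 goto.py
python3 - <<'E'
from g import *
for n in("scene6.npz","top6.npz"): print(cass(load(n)))
from rig import bot
print(bot.hand_in())
E
```

```text
scene 63 fit dir -101.9 dot y off line mm 3.0643469005433888 axis off line -0.35303754512379726
  axis->centroid dir -101.67703418353575 dot dir -100.74464132661315 far end [0.5358     0.02462465]
top 74 fit dir -100.26 dot y off line mm -0.9069387309370708 axis off line 0.5090541846933527
  axis->centroid dir -100.6454274838856 dot dir -100.74464132661315 far end [0.53964937 0.02282246]
t 17.3 p [0.614 0.227 0.14 ] ydir deg -6.351451314383768 F [-1.223  1.263  0.124] op 0.4998550046065392 z [ 0. -0. -1.] j [10.566 37.892 81.701 -0.003 60.398 16.919]
(((522.441650390625, -85.74794006347656), (110.3145980834961, 100.94119262695312), 83.44088745117188), np.float64(0.09771379210503377), array([ 0.5232219, -0.0853078], dtype=float32))
(((523.6644897460938, -90.090576171875), (109.90390014648438, 104.41032409667969), 83.50503540039062), np.float64(0.100997599111961), array([ 0.51910925, -0.09233985], dtype=float32))
the job is handed in; nothing more can be done
None
```

I pushed the steel cassette along the rollers with the fingertips until it met the posts. The wrist force then rose to about 15 N, and the pictures show the cassette's front end flush with both posts. I then straddled the mirror knob with the half-open jaws and swung it round. The job was handed in at about 17.3 s with one finger still holding the knob against its spring.

**Last checks:**
- **Line of sight:** the pointer passes about 3 mm from the dot in the scene view and about 1 mm in the top view; the limit is 16 mm. Both figures use my estimate of the dot's position, good to several mm: the two views and the posts disagreed by up to about 10 mm along the lane.
- **Hold:** the wrist force reads about 1.5 N, noise included, which fits the spring pressing back. The pointer stayed within about 0.3° between the last two looks.
- **Cassette:** its top stands at the expected height of about 100 mm and is parallel to the lane. Its measured position differed by about 4 to 8 mm between the two cameras, so I relied on the push force and the flush front end for "home".
- **Bystanders:** none of the pictures I viewed showed any of the other things moved. I did not measure their positions at the end.

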